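# Snap the food box lid shut all round

## Robot

A 6-joint arm with a two-finger parallel gripper is mounted at the origin on the work surface. World frame = base frame: x ahead of the robot, y to its left, z up, the work surface at z = 0. Lengths are in m, angles in rad, forces in N, time in s.
With the tool pointing down it reaches from about 0.4 to 0.825 m from the base axis. Payload 7 kg.
Tool frame: the origin (TCP) lies midway between the tips of the shut fingers; the grasp point (between the pads) lies 19 mm behind it; x points along the fingers, y is the direction in which the jaws open and shut, and the axes are right-handed (so a half turn about x gives the same grasp; the last joint's range is limited). The gripper opens to 88 mm and grips with 3 to 60 N. Pads are 19 mm wide; open, the fingers measure 130 mm over their backs; the gripper's body (78 mm by 193 mm) begins 47 mm behind the grasp point.
Start: joints at [1.608, 0.359, 0.012, 0, -1.224, -0.288], TCP at [0.168, 0.654, 0.187] pointing down, gripper open.
Joint ranges: [-3.07, 3.07], [-1.43, 2.12], [-1.02, 1.25], [-3.03, 1.67], [-3.05, -0], [-3.03, 3.03]. Speed limits (rad/s): [2.39, 2.39, 3.01, 3.14, 3.14, 3.14].

## Interface

Orientations are given as a unit quaternion [x, y, z, w].
In Python, from workcell import arm gives the robot as it stands. The module is installed in compiled form; this text tells all that it offers.
- The arm moves only by the shell command python3 -m handwheel 'ROWS' [OPENING]. ROWS is JSON, a list that holds one entry, the list of rows, each a list of 6 numbers: the shift along the tool's x, y, z in cm, then the turn, a rotation vector about the tool's x, y, z in rad. In form: [[[x, y, z, ax, ay, az], ...]]. A call has exactly 10 rows; each row shifts and turns the commanded pose from where the row before left it, along the tool's axes as they then stand; what a row does not reach is not made up. A row lasts 1/10 s, in which the tool goes at most 50 mm and 8.59 degrees, less where a joint would pass 70% of its speed; a pose out of reach is approached as far as the arm can. A call is refused whole if a number of a shift passes 5 or a number of a turn 0.15, either way. A call with a gripper value outside its range is refused whole. OPENING is the opening, from 0 (shut) to 1 (fully open), set as the call begins (- or left out, the last holds). The fingers move at their own pace and stop on an object; the grip force is fixed at half the most. Time passes only in rows, so rows that do not move let the fingers close, or fill a call up. It gives the time, the measured TCP pose, the force and the opening at its end, in the units of the state.
- arm.get_obs(): the state, without advancing time (a new reading comes with each control period).
- arm.camera(name): name is "side" or "top"; returns a dict with "image" (420x560x3 uint8, red, green, blue), "K" (3x3 intrinsics, pixels), "dist_coeffs" ([k1, k2, p1, p2, k3] as OpenCV has them; the pictures are not rectified), "rvec" (rotation vector, rad) and "tvec" (3), from world to camera coordinates, as OpenCV has them. Camera axes: x right, y down, z forward; pixel columns grow to the right and rows downward; lengths in m; the calibration is good to about 2 mm. A picture is of the moment at which its call begins. There is no depth.
- arm.hand_in(): hands the job in, once; it reports no verdict.
The state is a dict: "t": time; "q": joint angles; "dq": joint speeds; "effort": joint torques, N m; "tcp_pos": TCP position; "tool_rot": TCP orientation; "force": force on the tool from outside, world axes, zero at the start; "wrist_torque": the same for the moment, N m; "width": opening from 0.0 (shut) to 1.0 (fully open).
Only numpy, scipy, OpenCV 4.12 (cv2) and the standard library are available. Lean on these libraries where they do the work, as an engineer would, in place of code of your own. Each camera call takes 0.05 s, during which the arm holds its last target.

## Task

The lid of the larger food box is only resting in place: its rim stands up along all four sides. Press each of the four rim sections straight down with the fingertips until it clicks and stays down, so that the lid is shut all round. Leave the box standing where it is, without lifting it or pushing it away, and do not disturb the mug, the creamer tub or the small box beside it.

Things in the scene. Friction and masses are not known exactly. Their poses are not given: they have to be found in the camera images.
- food_box: Larger food box: clear plastic, teal press-on lid 130 (x) by 170 (y) mm, loose, 0.6 to 0.95 kg. Origin: centre of its underside, z up. The lid's middle panel is sunk (top 83 mm above the counter); four round rim corners stand at 90 mm. Between them lie four straight rim sections, one per side, flat tops at 97 mm while open, 90 mm (level with the corners) when clicked shut.
- front_top (a point): Middle of the top face of the front rim section, along the long side at the box's -x edge (124 mm long, 18 mm wide); centre at x=-56, y=0 in the box's frame. The point goes down with the section; axes as the box's.
- back_top (a point): Middle of the top face of the back rim section, along the long side at the box's +x edge (124 mm long, 18 mm wide); centre at x=+56, y=0 in the box's frame. The point goes down with the section; axes as the box's.
- left_top (a point): Middle of the top face of the left rim section, along the short side at the box's +y edge (84 mm long, 18 mm wide); centre at x=0, y=+76 in the box's frame. The point goes down with the section; axes as the box's.
- right_top (a point): Middle of the top face of the right rim section, along the short side at the box's -y edge (84 mm long, 18 mm wide); centre at x=0, y=-76 in the box's frame. The point goes down with the section; axes as the box's.
- rim_front (a joint): How far the front rim section is pressed down, m: 0 open, 0.007 clicked shut. It moves straight down only; about 8 N starts it and the resistance fades as it sinks; let go before about 4 mm it springs back up, past that it snaps by itself to 7 mm and stays.
- rim_back (a joint): How far the back rim section is pressed down, m: 0 open, 0.007 clicked shut. It moves straight down only; about 8 N starts it and the resistance fades as it sinks; let go before about 4 mm it springs back up, past that it snaps by itself to 7 mm and stays.
- rim_left (a joint): How far the left rim section is pressed down, m: 0 open, 0.007 clicked shut. It moves straight down only; about 8 N starts it and the resistance fades as it sinks; let go before about 4 mm it springs back up, past that it snaps by itself to 7 mm and stays.
- rim_right (a joint): How far the right rim section is pressed down, m: 0 open, 0.007 clicked shut. It moves straight down only; about 8 N starts it and the resistance fades as it sinks; let go before about 4 mm it springs back up, past that it snaps by itself to 7 mm and stays.
- small_box_center (a point): Centre of a smaller food box of the same kind, already shut, 90 x 90 x 58 mm, standing beyond the right (-y) side of the larger one. Not to be disturbed.
- creamer_center (a point): Centre of a white creamer portion tub, 46 mm across and 32 mm high, beyond the left (+y) side of the larger box. Not to be disturbed.
- mug_center (a point): Centre of a white mug, 76 mm across, 85 mm high, beyond the back left (+x, +y) corner of the larger box. Not to be disturbed.
There are look-alikes about, which are no part of the job. What is shaped like the food_box but orange or yellow is not meant.

How it is judged:
By the outcome, as a careful person would: the job done as asked, in the order asked, and still so for the second after the job is handed in, with the robot touching nothing.
It also fails if it takes over 45 s, if anything falls off the work surface, if the arm or the gripper's body presses on something with over 40 N, if the wrist force passes 120 N, or if a joint passes its speed limit or range.

## Working session

There is one attempt and no reset: what is moved stays moved. The work goes in short steps, Python scripts to look and compute and a shell command to move; the robot and the scene stay as the last step left them, time stands still between calls to the robot, and variables do not carry over. Pictures are saved under pics/ and viewed, and the job is handed in when it is done.

```bash
mkdir -p pics
python3 - <<'E'
from workcell import arm
import cv2,pickle
o=arm.get_obs()
for k,v in o.items(): print(k,v)
for n in ("top","side"):
    c=arm.camera(n); cv2.imwrite(f"pics/{n}0.png",c["image"][:,:,::-1]); pickle.dump(c,open(f"{n}0.pkl","wb"))
    print(n,c["K"],c["dist_coeffs"],c["rvec"],c["tvec"])
E
```

```text
t 0.0
q [ 1.60809737e+00  3.59400158e-01  1.10432386e-02 -3.52773706e-04
 -1.22409229e+00 -2.88118877e-01]
dq [-0.00016741  0.0012598   0.00122157  0.00113757 -0.00035266  0.00024165]
effort [-8.07803626e-04 -5.82713842e+01  2.93068850e+01  6.99778005e+00
  7.14774389e-03 -1.51418249e-04]
tcp_pos [0.16741383 0.65332935 0.18650689]
tool_rot [-0.70152697  0.08908301  0.70156908  0.08789169]
force [-0.33812313 -0.36411182  0.0965312 ]
wrist_torque [0.01139606 0.03230107 0.01878175]
width 0.9949293004958346
top [[423.28127109   0.         278.06347079]
 [  0.         423.28127109 202.69331512]
 [  0.           0.           1.        ]] [-0.00443554  0.          0.          0.          0.        ] [ 2.1592689  -2.11293502  0.11821851] [-0.01534831  0.59038611  0.81488361]
side [[397.40219403   0.         278.42067566]
 [  0.         397.40219403 207.91254689]
 [  0.           0.           1.        ]] [-0.01045127  0.          0.          0.          0.        ] [ 2.30255342 -0.49247486  0.1914701 ] [-0.53538534  0.22189674  0.87040967]
```

View pics/top0.png

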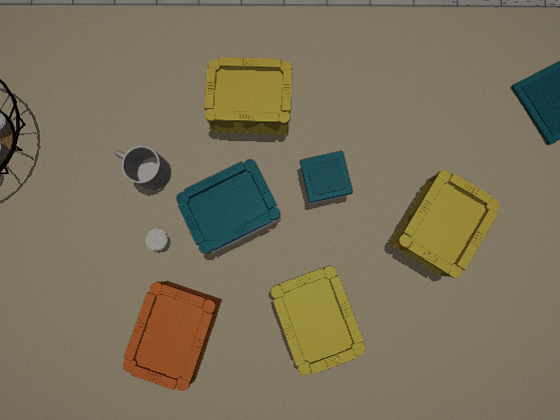

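View pics/side0.png

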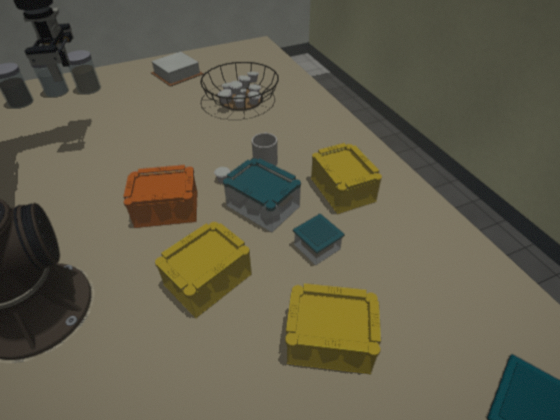

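The teal candidates in the top view are (228,207), (326,177) and the cut-off one at (545,100). The one at (228,207) fits: it is the larger one, with a raised rim, the creamer at (157,240) and mug at (145,167) on its left, and the small box at (326,177) on its right. I'll confirm this in a crop.

Run:
```python
import pickle,cv2,numpy as np
c=pickle.load(open("top0.pkl","rb"));im=c["image"][:,:,::-1]
s=im[140:270,110:300]
s=cv2.convertScaleAbs(cv2.resize(s,None,fx=4,fy=4,interpolation=cv2.INTER_CUBIC),alpha=1.5)
cv2.imwrite("pics/crop_top.png",s)
c=pickle.load(open("side0.pkl","rb"));im=c["image"][:,:,::-1]
s=im[120:270,200:360]
cv2.imwrite("pics/crop_side.png",cv2.convertScaleAbs(cv2.resize(s,None,fx=4,fy=4,interpolation=cv2.INTER_CUBIC),alpha=1.5))
```

```text
(no output)
```

View pics/crop_top.png

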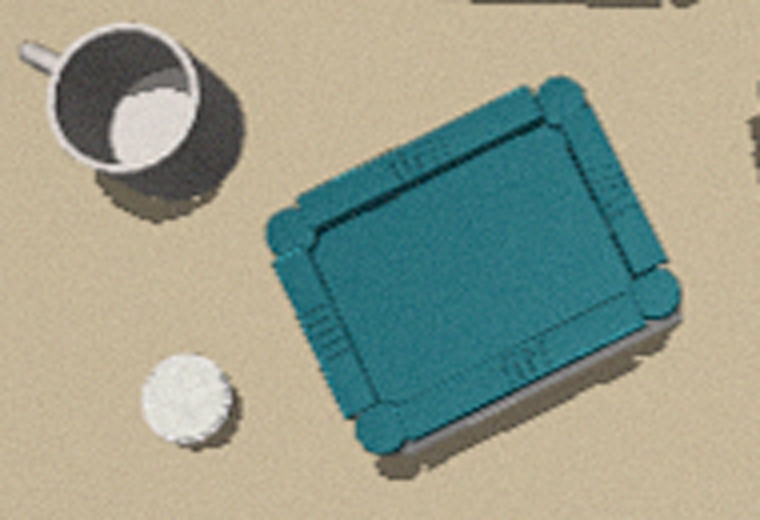

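View pics/crop_side.png

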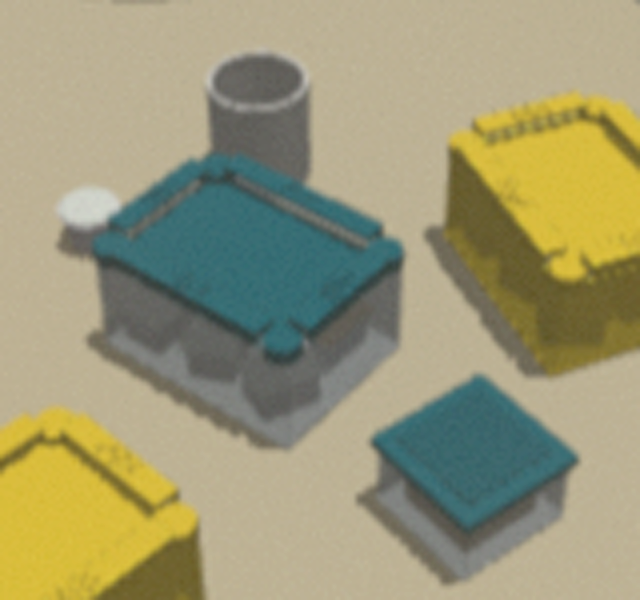

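```bash
cat > h.py <<'E'
import pickle,cv2,numpy as np
def ray(c,px,z):
    p=cv2.undistortPoints(np.array(px,float).reshape(-1,1,2),c["K"],c["dist_coeffs"]).reshape(-1,2)
    R=cv2.Rodrigues(c["rvec"])[0];C=-R.T@np.ravel(c["tvec"])
    d=np.c_[p,np.ones(len(p))]@R
    return C+d*((z-C[2])/d[:,2:])
def proj(c,P): return cv2.projectPoints(np.array(P,float),c["rvec"],c["tvec"],c["K"],c["dist_coeffs"])[0].reshape(-1,2)
E
python3 - <<'E'
from h import *
np.set_printoptions(precision=4,suppress=True)
c=pickle.load(open("top0.pkl","rb"))
u=np.array([(292,232),(562,100),(656,292),(382,426)],float)  # back-left, back-right, front-right, front-left
px=(u+.5)/4-.5+[110,140]
W=ray(c,px,.09);print(W[:,:2]); ctr=W.mean(0)
print("ctr",ctr,[np.linalg.norm(W[i]-W[(i+1)%4]) for i in range(4)])
xa=(W[0]+W[1]-W[2]-W[3])[:2];ya=(W[0]+W[3]-W[1]-W[2])[:2]
print("yaw",np.arctan2(xa[1],xa[0]),np.arctan2(-ya[0],ya[1]))
# mask-based
im=c["image"];hsv=cv2.cvtColor(im,cv2.COLOR_RGB2HSV)
m=((hsv[...,0]>80)&(hsv[...,0]<105)&(hsv[...,1]>120)).astype(np.uint8)
n,l,s,cc=cv2.connectedComponentsWithStats(m)
for i in range(1,n):
    if s[i,4]>500:
        pts=np.argwhere(l==i)[:,::-1]
        w=ray(c,pts,.094)[:,:2].astype(np.float32);print(s[i],cv2.minAreaRect(w*1000))
s=pickle.load(open("side0.pkl","rb"))
# creamer, mug
print("creamer",ray(c,[[110+187/4,140+400/4]],.032),"mug rim",ray(c,[[110+123/4,140+98/4]],.085), "small",ray(c,[[326,177]],.058))
yaw=(np.arctan2(xa[1],xa[0])+np.arctan2(-ya[0],ya[1]))/2
x=np.array([np.cos(yaw),np.sin(yaw)]);y=np.array([-x[1],x[0]])
Q=[np.r_[ctr[:2]+a*x+b*y,z] for a,b,z in [(56,0,.097),(-56,0,.097),(0,76,.097),(0,-76,.097)] for a,b in [(a/1e3,b/1e3)]]
Q2=[np.r_[ctr[:2]+a*x+b*y,z] for a,b in [(.065,.085),(-.065,.085),(-.065,-.085),(.065,-.085)] for z in (.0,.09)]
print(np.array(Q))
for nme,cam in(("top",c),("side",s)):
    I=cv2.resize(cam["image"][:,:,::-1],None,fx=4,fy=4)
    for p in proj(cam,Q): cv2.circle(I,tuple(int(v) for v in p*4+1.5),4,(0,0,255),-1)
    for p in proj(cam,Q2): cv2.circle(I,tuple(int(v) for v in p*4+1.5),4,(255,0,255),-1)
    o=(110,140) if nme=="top" else (200,120)
    cv2.imwrite(f"pics/ov_{nme}.png",cv2.convertScaleAbs(I[o[1]*4:o[1]*4+560,o[0]*4:o[0]*4+760],alpha=1.5))
E
```

```text
[[0.5899 0.1795]
 [0.6569 0.0517]
 [0.5645 0.004 ]
 [0.4983 0.1317]]
ctr [0.5774 0.0917 0.09  ] [np.float64(0.1442690047172468), np.float64(0.10402798377858498), np.float64(0.14387013494121528), np.float64(0.10337186388188879)]
yaw 0.47904853805588915 0.4807677654199585
[ 512   62   48   82 2328] ((789.0283813476562, -530.8497314453125), (132.45770263671875, 108.45979309082031), 28.78504753112793)
[ 300  152   52   51 1905] ((635.7866821289062, -93.29290771484375), (84.19776916503906, 84.02937316894531), 13.592223167419434)
[ 177  160  103   93 5818] ((576.5899658203125, 92.8885726928711), (129.47039794921875, 167.26226806640625), 27.890949249267578)
creamer [[0.5103 0.2428 0.032 ]] mug rim [[0.6547 0.267  0.085 ]] small [[ 0.6418 -0.0973  0.058 ]]
[[0.6271 0.1176 0.097 ]
 [0.5277 0.0659 0.097 ]
 [0.5423 0.1591 0.097 ]
 [0.6125 0.0243 0.097 ]]
```

View pics/ov_top.png

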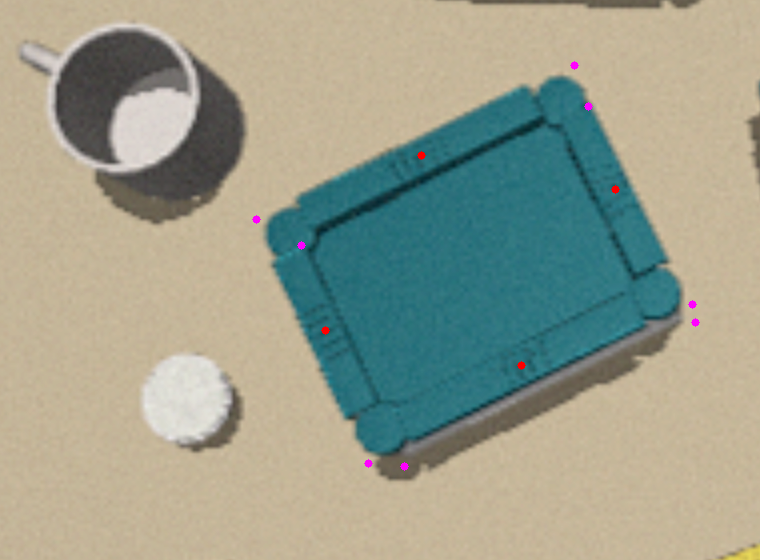

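View pics/ov_side.png

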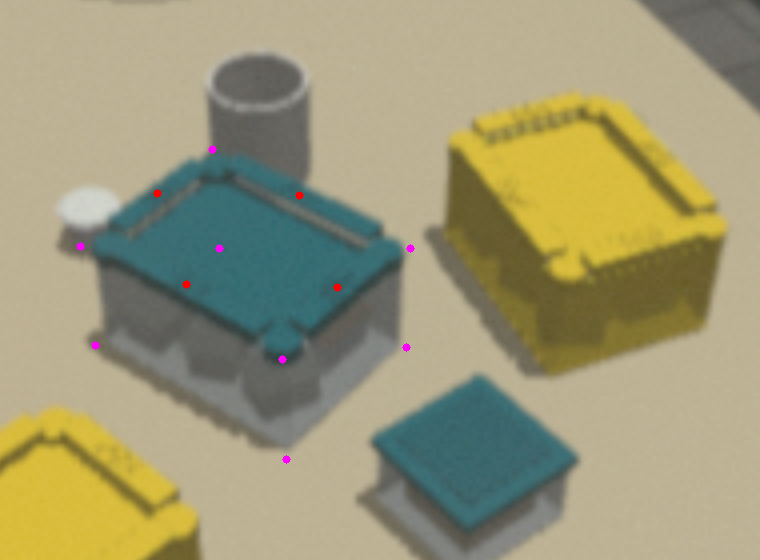

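```bash
cat >> h.py <<'E'
from scipy.spatial.transform import Rotation as Ro
CT=np.array([.5772,.0920]);YAW=.48
bx=np.array([np.cos(YAW),np.sin(YAW),0]);by=np.array([-bx[1],bx[0],0])
S={k:np.r_[CT,0]+a*bx+b*by for k,a,b in [("front",-.056,0),("back",.056,0),("left",0,.076),("right",0,-.076)]}
def rel(o,name,z):
    R=Ro.from_quat(o["tool_rot"]); d=S[name]+[0,0,z]-o["tcp_pos"]
    print(name,"shift tool cm",np.round(R.inv().apply(d)*100,2),"world",np.round(d*100,2))
def status(o):
    np.set_printoptions(precision=3,suppress=True)
    print("t",o["t"],"tcp",o["tcp_pos"],"F",o["force"],"w",o["width"],"q",o["q"])
    print(Ro.from_quat(o["tool_rot"]).as_matrix())
    y=Ro.from_quat(o["tool_rot"]).as_matrix()[:,1]
    print("jaw dir",np.arctan2(y[1],y[0]),"box y dir",YAW+np.pi/2)
E
cat > st.py <<'E'
import sys
from h import *
from workcell import arm
o=arm.get_obs();status(o)
for n in sys.argv[2:]: rel(o,n,float(sys.argv[1]))
E
python3 st.py .13 left front back right
```

```text
t 0.1 tcp [0.167 0.653 0.187] F [ 0.354  0.015 -0.155] w 1.001003130103097 q [ 1.608  0.359  0.011 -0.    -1.224 -0.288]
[[-0.    -0.248 -0.969]
 [-0.002 -0.969  0.248]
 [-1.     0.002 -0.   ]]
jaw dir -1.8216769373480375 box y dir 2.0507963267948965
left shift tool cm [  5.73  38.54 -48.56] world [ 37.47 -49.4   -5.66]
front shift tool cm [  5.74  47.94 -49.46] world [ 36.01 -58.72  -5.66]
back shift tool cm [  5.73  40.46 -57.8 ] world [ 45.94 -53.55  -5.66]
right shift tool cm [  5.75  49.86 -58.7 ] world [ 44.48 -62.88  -5.66]
```

```bash
python3 -m handwheel '[[[0,3,-3.8,0,0,0],[0,3,-3.8,0,0,0],[0,3,-3.8,0,0,0],[0,3,-3.8,0,0,0],[0,3,-3.8,0,0,0],[0,3,-3.8,0,0,0],[0,3,-3.8,0,0,0],[0,3,-3.8,0,0,0],[0,3,-3.8,0,0,0],[0,3,-3.8,0,0,0]]]' 0; python3 st.py .13 left front
```

```text
t: 1.1
tcp_pos: [0.4618, 0.2671, 0.1874]
tool_rot: [-0.702, 0.088, 0.702, 0.088]
force: [1.9, 0.7, -0.3]
width: 0.153
t 1.1 tcp [0.462 0.267 0.187] F [ 1.876  0.686 -0.349] w 0.15319561000363838 q [ 0.892  0.126 -0.299 -0.    -1.146  0.428]
[[-0.    -0.248 -0.969]
 [ 0.    -0.969  0.248]
 [-1.    -0.     0.   ]]
jaw dir -1.821283167940322 box y dir 2.0507963267948965
left shift tool cm [  5.74   8.45 -10.45] world [  8.03 -10.77  -5.74]
front shift tool cm [  5.74  17.84 -11.35] world [  6.57 -20.1   -5.74]
```

```bash
python3 -m handwheel '[[[0,2.8,-3.5,0,0,0],[0,2.8,-3.5,0,0,0],[0,2.85,-3.45,0,0,0],[0,0,0,-0.146,0,0],[0,0,0,-0.146,0,0],[0,0,0,-0.146,0,0],[0,0,0,-0.146,0,0],[0,0,0,-0.146,0,0],[0,0,0,0,0,0],[0,0,0,0,0,0]]]' 0; python3 st.py .105 left front
```

```text
t: 2.1
tcp_pos: [0.5413, 0.161, 0.1872]
tool_rot: [-0.687, -0.166, 0.687, -0.166]
force: [1.4, 0.2, 0.2]
width: 0.001
t 2.1 tcp [0.541 0.161 0.187] F [1.359 0.182 0.187] w 0.0006126487723693876 q [ 0.636  0.179 -0.235 -0.    -1.157  1.41 ]
[[-0.     0.457 -0.889]
 [-0.    -0.889 -0.457]
 [-1.     0.     0.001]]
jaw dir -1.0960036364317662 box y dir 2.0507963267948965
left shift tool cm [ 8.22  0.18 -0.  ] world [ 0.08 -0.16 -8.22]
front shift tool cm [8.23 7.81 5.56] world [-1.37 -9.49 -8.22]
```

```bash
python3 -m handwheel '[[[2,0.2,0,0,0,0],[2,0,0,0,0,0],[2,0,0,0,0,0],[1.2,0,0,0,0,0],[0.6,0,0,0,0,0],[0.2,0,0,0,0,0],[0.2,0,0,0,0,0],[0,0,0,0,0,0],[0,0,0,0,0,0],[0,0,0,0,0,0]]]' 0; python3 st.py .091 left|head -1
python3 - <<'E'
from h import *
from workcell import arm
for n in("side",):
    c=arm.camera(n);I=cv2.resize(c["image"][110:250,200:340,::-1],None,fx=4,fy=4,interpolation=cv2.INTER_CUBIC);cv2.imwrite("pics/s1.png",cv2.convertScaleAbs(I,alpha=1.5))
E
```

```text
t: 3.1
tcp_pos: [0.5426, 0.1595, 0.106]
tool_rot: [0.687, 0.168, -0.687, 0.168]
force: [-0.8, 0.0, -0.4]
width: 0.004
t 3.1 tcp [0.543 0.16  0.106] F [-0.76   0.02  -0.392] w 0.0037045599873830764 q [ 0.632  0.247 -0.346  0.    -0.977  1.418]
```

View pics/s1.png

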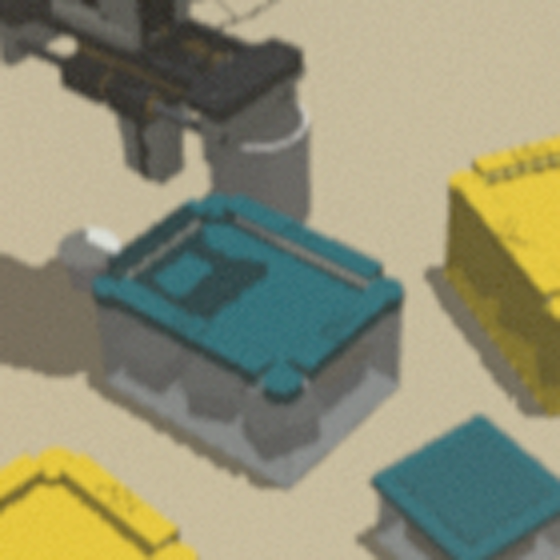

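Run:
```python
from h import *
from workcell import arm
for n in("side","top"):
    c=arm.camera(n);o=arm.get_obs();p=proj(c,[o["tcp_pos"],S["left"]+[0,0,.097]]);print(n,p,o["tcp_pos"])
    x,y=(200,90) if n=="side" else (130,120)
    I=cv2.resize(c["image"][y:y+150,x:x+190,::-1],None,fx=4,fy=4,interpolation=cv2.INTER_CUBIC)
    for q,col in zip(p,((0,0,255),(255,0,255))): cv2.circle(I,tuple(int(v) for v in (q-[x,y])*4+1.5),4,col,-1)
    cv2.imwrite(f"pics/{n}2.png",cv2.convertScaleAbs(I,alpha=1.5))
```

```text
side [[238.81202203 165.30837775]
 [238.94110787 167.96762124]] [0.54252051 0.15948121 0.10580575]
top [[189.80166636 221.69292895]
 [190.87940526 222.32869388]] [0.54248256 0.15942977 0.10572886]
```

View pics/side2.png

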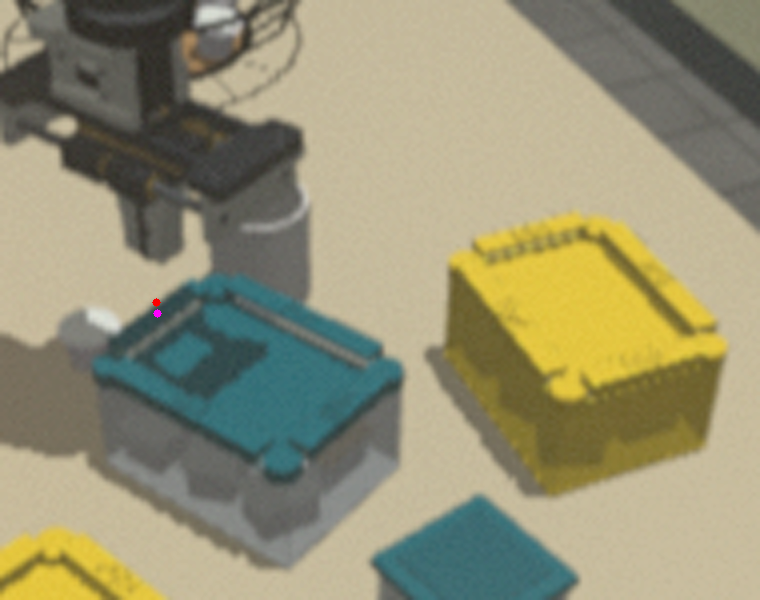

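View pics/top2.png

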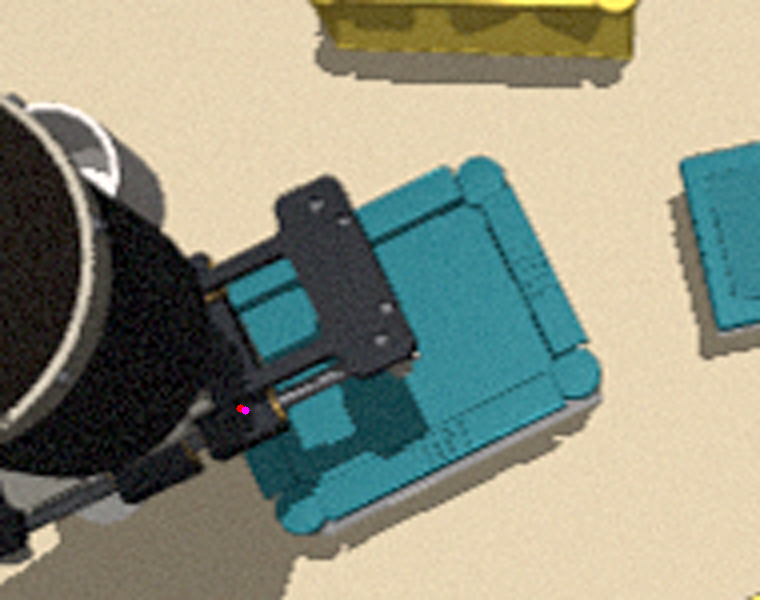

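Run:
```python
from h import *
from workcell import arm
o=arm.get_obs();R=Ro.from_quat(o["tool_rot"]).as_matrix()
for n in("side","top"):
    c=arm.camera(n)
    x,y=(130,10) if n=="side" else (40,110)
    I=cv2.resize(c["image"][y:y+180,x:x+190,::-1],None,fx=4,fy=4,interpolation=cv2.INTER_CUBIC);I=cv2.convertScaleAbs(I,alpha=1.8)
    B=[[-a,b,d] for a in (0.066,.2) for b in(-.0965,.0965) for d in (-.039,.039)]
    F=[[-a,b,d] for a in (0,.066) for b in(-.021,.021) for d in (-.0095,.0095)]
    for L,col in ((B,(0,255,255)),(F,(0,0,255))):
        P=proj(c,np.array(L)/1@R.T+o["tcp_pos"])
        q=((P-[x,y])*4+1.5).astype(int)
        for i in range(8):
            for j in range(i):
                if bin(i^j).count("1")==1: cv2.line(I,tuple(map(int,q[i])),tuple(map(int,q[j])),col,1)
    cv2.imwrite(f"pics/{n}3.png",I)
    Rm=cv2.Rodrigues(c["rvec"])[0];print(n,-Rm.T@np.ravel(c["tvec"]))
```

```text
side [ 0.30888796 -0.64627203  0.76184598]
top [ 0.47241808 -0.02800717  0.88817982]
```

View pics/side3.png

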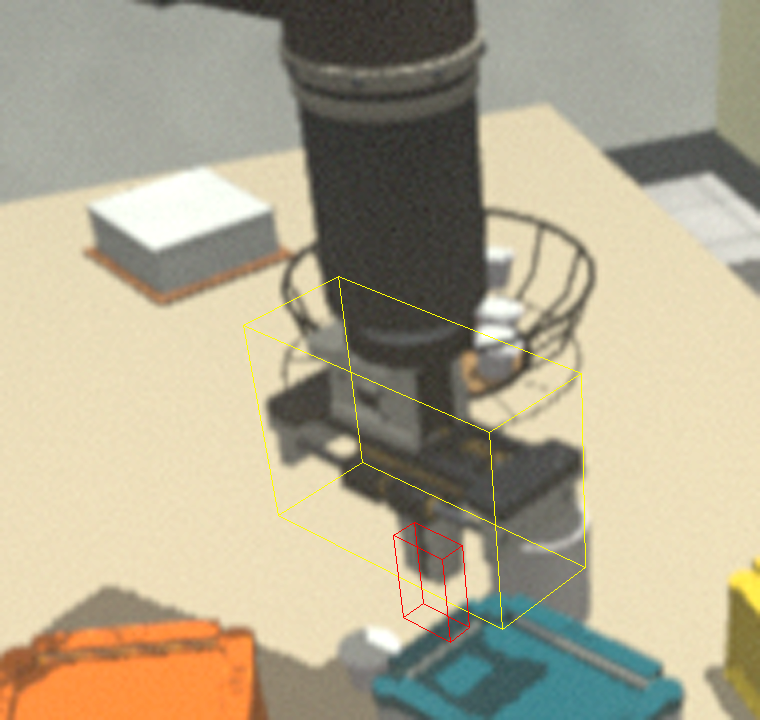

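View pics/top3.png

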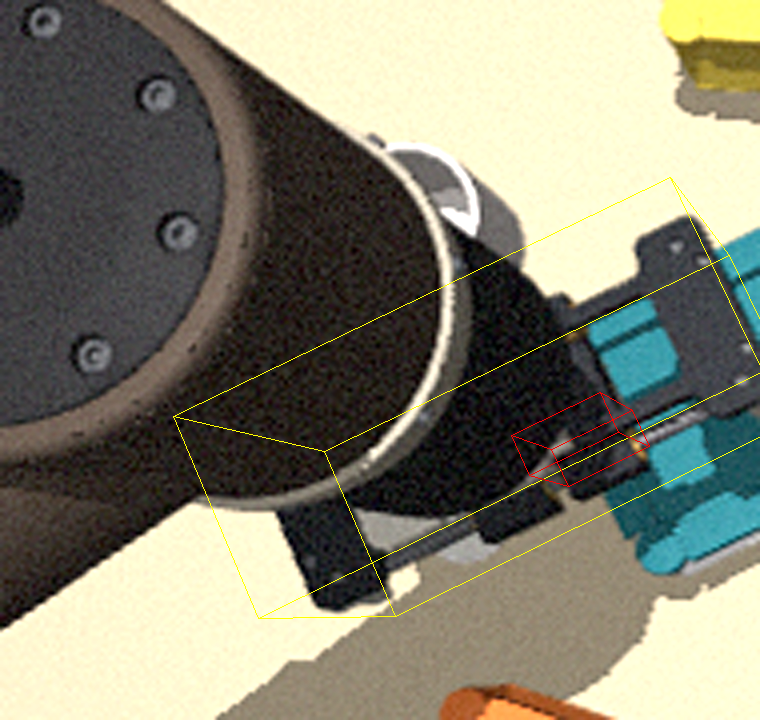

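Run:
```python
from h import *
from workcell import arm
o=arm.get_obs();R=Ro.from_quat(o["tool_rot"]).as_matrix()
t=pickle.load(open("top0.pkl","rb"));s=pickle.load(open("side0.pkl","rb"))
np.set_printoptions(precision=4,suppress=True)
def P(c):return np.c_[cv2.Rodrigues(c["rvec"])[0],np.ravel(c["tvec"])]
def u(c,p):return cv2.undistortPoints(np.array([[p]],float),c["K"],c["dist_coeffs"]).reshape(2,1)
def tri(a,b):
    X=cv2.triangulatePoints(P(t),P(s),u(t,a),u(s,b)).ravel();X=X[:3]/X[3]
    print("X",X,"tool",R.T@(X-o["tcp_pos"]),"reproj",proj(t,[X])-a,proj(s,[X])-b)
tri((130+415/4,120+352/4),(200+207/4,90+187/4))
tri((130+415/4,120+352/4),(200+207/4,90+195/4))
tri((130+335/4,120+178/4),(200+275/4,90+122/4))
for z in(.106,.12,.13,.145): 
    w=ray(s,[[238.7,154.5]],z)[0];print(z,w,R.T@(w-o["tcp_pos"]))
```

```text
X [0.5503 0.0578 0.257 ] tool [-0.1514  0.0938  0.0398] reproj [[-0.1527  0.5063]] [[ 0.3538 -0.0603]]
X [0.5506 0.0587 0.2511] tool [-0.1455  0.0931  0.0391] reproj [[-0.2215  0.7373]] [[ 0.517  -0.0887]]
X [0.6103 0.0906 0.2654] tool [-0.1599  0.0923 -0.0286] reproj [[-1.027   3.4283]] [[ 2.2944 -0.5325]]
0.106 [0.5583 0.2042 0.106 ] [-0.0004 -0.0324 -0.0347]
0.12 [0.553 0.186 0.12 ] [-0.0144 -0.0188 -0.0217]
0.13 [0.5492 0.173  0.13  ] [-0.0244 -0.009  -0.0123]
0.145 [0.5435 0.1536 0.145 ] [-0.0394  0.0056  0.0017]
```

Horizontally the gripper matches the state: a triangulated body corner lands within 3 mm of its stated 193 x 78 mm outline. The visible finger end looks higher than the TCP reading, though. I'll descend slowly and let the force settle which is right.

```bash
python3 -m handwheel '[[[0.2,0,0,0,0,0],[0.2,0,0,0,0,0],[0.2,0,0,0,0,0],[0.1,0,0,0,0,0],[0.1,0,0,0,0,0],[0.1,0,0,0,0,0],[0.1,0,0,0,0,0],[0,0,0,0,0,0],[0,0,0,0,0,0],[0,0,0,0,0,0]]]' 0
```

```text
t: 4.35
tcp_pos: [0.5424, 0.1594, 0.0955]
tool_rot: [0.687, 0.168, -0.687, 0.168]
force: [-0.9, -0.4, -0.4]
width: 0.007
```

```bash
python3 -m handwheel '[[[0.1,0,0,0,0,0],[0.1,0,0,0,0,0],[0.1,0,0,0,0,0],[0.1,0,0,0,0,0],[0,0,0,0,0,0],[0,0,0,0,0,0],[0,0,0,0,0,0],[0,0,0,0,0,0],[0,0,0,0,0,0],[0,0,0,0,0,0]]]' 0;  python3 - <<'E'
from h import *
from workcell import arm
c=arm.camera("side");I=cv2.resize(c["image"][90:240,200:360,::-1],None,fx=4,fy=4,interpolation=cv2.INTER_CUBIC);cv2.imwrite("pics/s4.png",cv2.convertScaleAbs(I,alpha=1.5))
E
```

```text
t: 5.35
tcp_pos: [0.5424, 0.1594, 0.0915]
tool_rot: [0.687, 0.168, -0.687, 0.168]
force: [-1.0, -0.2, -0.1]
width: 0.002
```

View pics/s4.png

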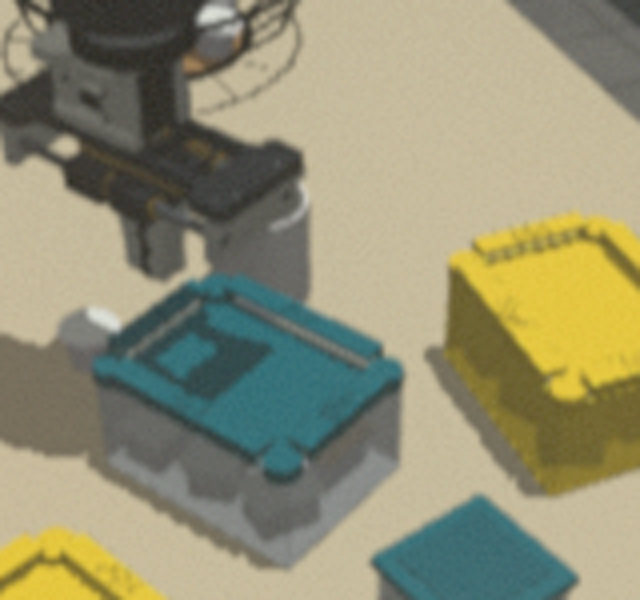

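No contact at TCP z = 0.0915. The pictures put the real tip about 35 mm above the reported TCP, so I'll go on down carefully.

```bash
python3 -m handwheel '[[[0.2,0,0,0,0,0],[0.2,0,0,0,0,0],[0.2,0,0,0,0,0],[0.2,0,0,0,0,0],[0.2,0,0,0,0,0],[0.2,0,0,0,0,0],[0.2,0,0,0,0,0],[0.2,0,0,0,0,0],[0,0,0,0,0,0],[0,0,0,0,0,0]]]' 0;  python3 - <<'E'
from h import *
from workcell import arm
c=arm.camera("side");I=cv2.resize(c["image"][90:240,200:360,::-1],None,fx=4,fy=4,interpolation=cv2.INTER_CUBIC);cv2.imwrite("pics/s5.png",cv2.convertScaleAbs(I,alpha=1.5))
E
```

```text
t: 6.4
tcp_pos: [0.5424, 0.1593, 0.0754]
tool_rot: [-0.687, -0.168, 0.687, -0.168]
force: [-0.1, 0.1, 0.5]
width: 0.004
```

View pics/s5.png

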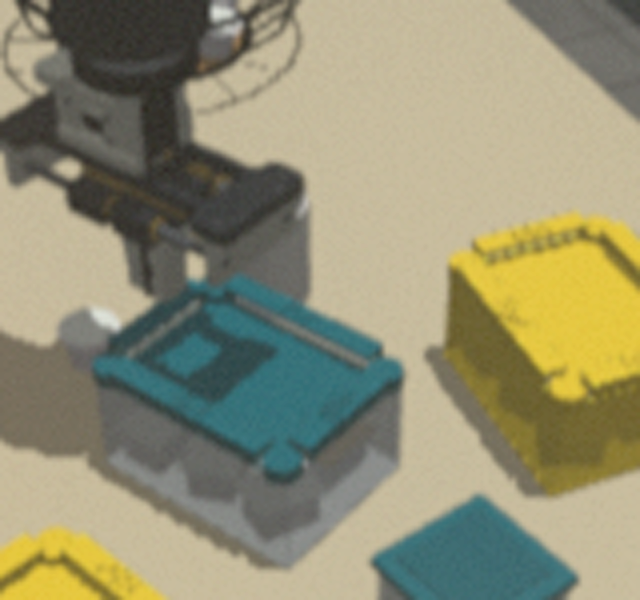

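```bash
python3 -m handwheel '[[[0.2,0,0,0,0,0],[0.2,0,0,0,0,0],[0.2,0,0,0,0,0],[0.1,0,0,0,0,0],[0.1,0,0,0,0,0],[0.1,0,0,0,0,0],[0,0,0,0,0,0],[0,0,0,0,0,0],[0,0,0,0,0,0],[0,0,0,0,0,0]]]' 0;  python3 - <<'E'
from h import *
from workcell import arm
c=arm.camera("side");I=cv2.resize(c["image"][110:230,200:320,::-1],None,fx=5,fy=5,interpolation=cv2.INTER_CUBIC);cv2.imwrite("pics/s6.png",cv2.convertScaleAbs(I,alpha=1.8))
E
```

```text
t: 7.45
tcp_pos: [0.5424, 0.1594, 0.0665]
tool_rot: [0.687, 0.168, -0.687, 0.168]
force: [-0.3, -0.5, 0.2]
width: 0.008
```

View pics/s6.png

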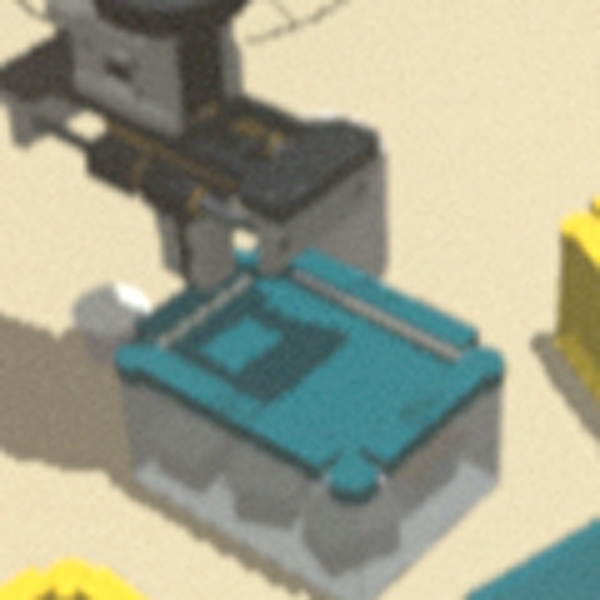

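```bash
python3 -m handwheel '[[[0.1,0,0,0,0,0],[0.1,0,0,0,0,0],[0.1,0,0,0,0,0],[0.1,0,0,0,0,0],[0,0,0,0,0,0],[0,0,0,0,0,0],[0,0,0,0,0,0],[0,0,0,0,0,0],[0,0,0,0,0,0],[0,0,0,0,0,0]]]' 0; python3 -c "
from workcell import arm;o=arm.get_obs();print(o['force'],o['wrist_torque'])"
```

```text
t: 8.5
tcp_pos: [0.5424, 0.1594, 0.0625]
tool_rot: [0.687, 0.168, -0.687, 0.168]
force: [-0.4, 0.4, -0.8]
width: 0.003
[-0.42969659  0.40912294 -0.78709904] [-0.09291217  0.0199617   0.0290557 ]
```

```bash
python3 -m handwheel '[[[0.1,0,0,0,0,0],[0.1,0,0,0,0,0],[0.1,0,0,0,0,0],[0,0,0,0,0,0],[0,0,0,0,0,0],[0,0,0,0,0,0],[0,0,0,0,0,0],[0,0,0,0,0,0],[0,0,0,0,0,0],[0,0,0,0,0,0]]]' 0
python3 - <<'E'
from h import *
from workcell import arm
o=arm.get_obs();print(o['force'],o['wrist_torque'])
for n,(x,y) in dict(side=(200,110),top=(110,130)).items():
    c=arm.camera(n);I=cv2.resize(c["image"][y:y+120,x:x+150,::-1],None,fx=5,fy=5,interpolation=cv2.INTER_CUBIC);cv2.imwrite(f"pics/{n}7.png",cv2.convertScaleAbs(I,alpha=1.8))
E
```

```text
t: 9.5
tcp_pos: [0.5424, 0.1594, 0.0595]
tool_rot: [-0.687, -0.168, 0.687, -0.168]
force: [0.3, 0.0, -0.7]
width: -0.003
[ 0.34666369  0.03103459 -0.70678992] [-0.06288254 -0.05340124  0.03116096]
```

View pics/side7.png

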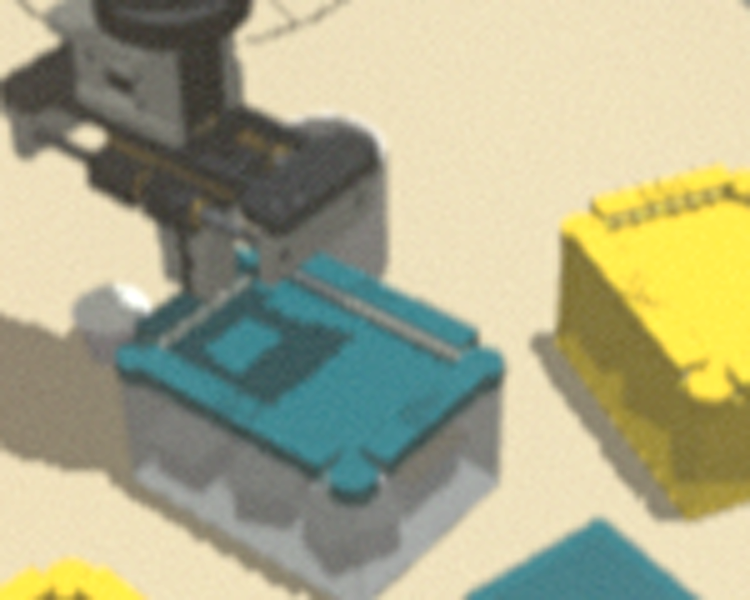

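View pics/top7.png

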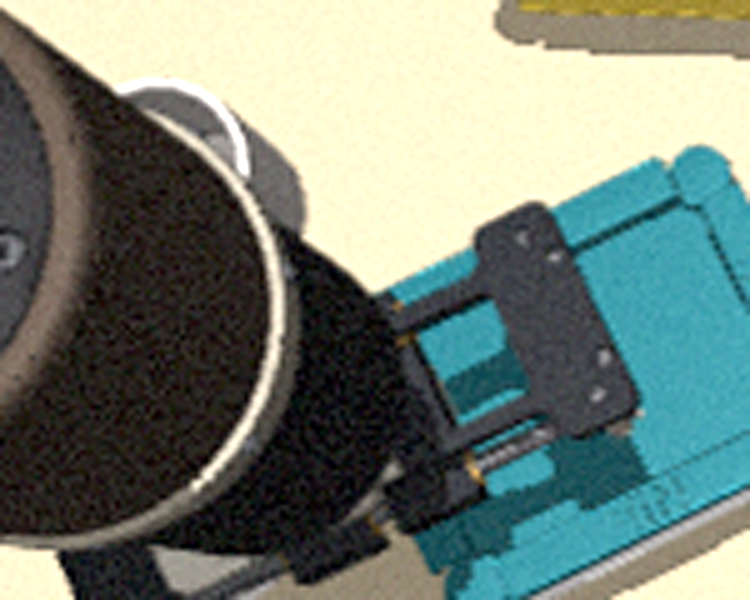

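```bash
cat > body.py <<'E'
from h import *
from workcell import arm
import sys
o=arm.get_obs();R=Ro.from_quat(o["tool_rot"]).as_matrix();print(o["tcp_pos"],o["force"])
c=arm.camera("side");x,y=180,90
I=cv2.resize(c["image"][y:y+140,x:x+150,::-1],None,fx=5,fy=5,interpolation=cv2.INTER_CUBIC);I=cv2.convertScaleAbs(I,alpha=1.8)
for a,col in ((.036,(0,0,255)),):
    L=np.array([[-a,b,d] for b,d in((-.021,-.0095),(-.021,.0095),(.021,.0095),(.021,-.0095))])
    cv2.polylines(I,[((proj(c,L@R.T+o["tcp_pos"])-[x,y])*5+2).astype(np.int32)],True,col,1)
for a,col in ((.066,(0,255,255)),(.102,(0,255,0)),(.145,(255,0,255))):
    L=np.array([[-a,b,d] for b,d in((-.0965,-.039),(-.0965,.039),(.0965,.039),(.0965,-.039))])
    cv2.polylines(I,[((proj(c,L@R.T+o["tcp_pos"])-[x,y])*5+2).astype(np.int32)],True,col,1)
cv2.imwrite(sys.argv[1],I)
E
python3 body.py pics/b1.png
```

```text
[0.54236777 0.15936889 0.05946725] [ 0.58751122 -0.95921589 -0.40379634]
```

View pics/b1.png

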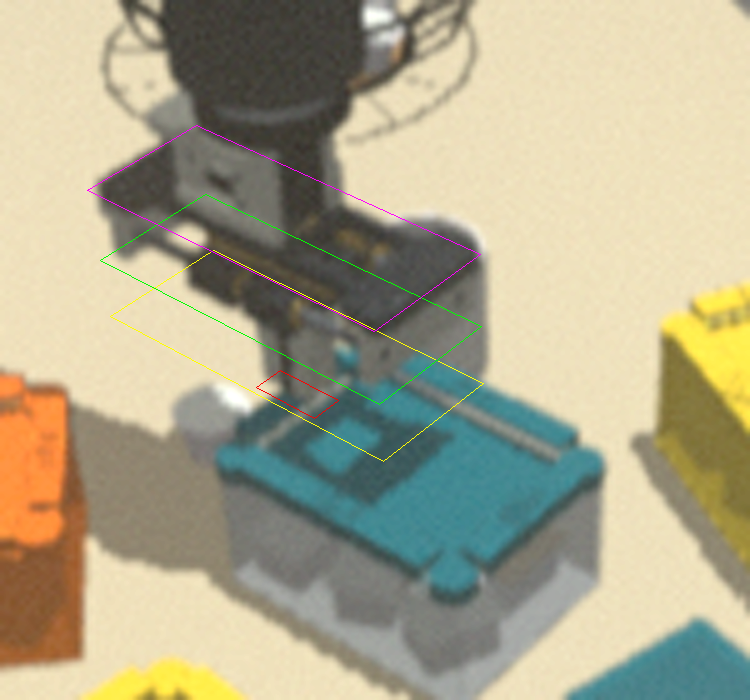

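Body and fingertips both sit about 36 mm above where the reported TCP would put them, which is consistent. I'll treat it as a tool-length offset and go on by force.

```bash
python3 -m handwheel '[[[0.1,0,0,0,0,0],[0.1,0,0,0,0,0],[0,0,0,0,0,0],[0,0,0,0,0,0],[0,0,0,0,0,0],[0,0,0,0,0,0],[0,0,0,0,0,0],[0,0,0,0,0,0],[0,0,0,0,0,0],[0,0,0,0,0,0]]]' 0
```

```text
t: 10.65
tcp_pos: [0.5425, 0.1594, 0.0583]
tool_rot: [0.687, 0.168, -0.687, 0.168]
force: [-3.3, -0.7, 7.0]
width: 0.004
```

Contact: 7 N at TCP z ≈ 0.0583, so the tip offset is about 38.5 mm. Now I press by 5 to 6 mm.

```bash
python3 -m handwheel '[[[0.1,0,0,0,0,0],[0.1,0,0,0,0,0],[0.1,0,0,0,0,0],[0.1,0,0,0,0,0],[0.1,0,0,0,0,0],[0,0,0,0,0,0],[0,0,0,0,0,0],[0,0,0,0,0,0],[0,0,0,0,0,0],[0,0,0,0,0,0]]]' 0
```

```text
t: 11.65
tcp_pos: [0.5424, 0.1594, 0.0525]
tool_rot: [0.687, 0.168, -0.687, 0.168]
force: [-0.6, 0.7, -0.7]
width: 0.003
```

Force fell to zero at 6 mm of travel, so the left section has snapped shut. Next is front.

```bash
python3 -m handwheel '[[[-1.5,0,0,0,0,0],[-1.5,0,0,0,0,0],[0,3.8,2.8,0,0,0],[0,3.8,2.8,0,0,0],[0,0,0,0,0,0],[1,0,0,0,0,0],[1,0,0,0,0,0],[0.2,0,0,0,0,0],[0,0,0,0,0,0],[0,0,0,0,0,0]]]' 0; python3 st.py .06 front|tail -1;  python3 body.py pics/b2.png
```

```text
t: 12.65
tcp_pos: [0.5278, 0.0667, 0.0602]
tool_rot: [-0.687, -0.168, 0.687, -0.168]
force: [0.8, -0.1, 0.3]
width: 0.008
front shift tool cm [0.02 0.03 0.05] world [-0.03 -0.05 -0.02]
[0.5278115  0.06666874 0.06020489] [ 0.78862875 -0.11827625  0.32301645]
```

View pics/b2.png

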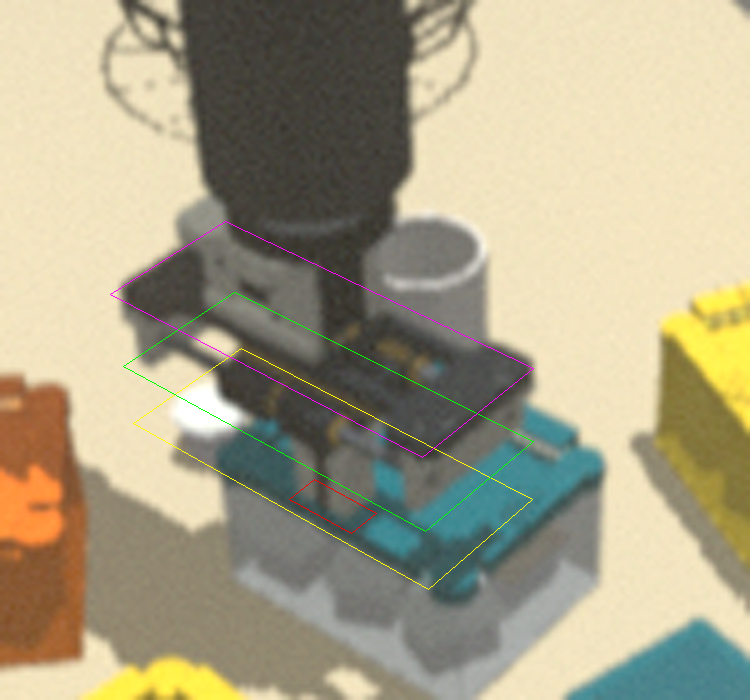

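```bash
python3 -m handwheel '[[[0.1,0,0,0,0,0],[0.1,0,0,0,0,0],[0.1,0,0,0,0,0],[0.1,0,0,0,0,0],[0.1,0,0,0,0,0],[0,0,0,0,0,0],[0,0,0,0,0,0],[0,0,0,0,0,0],[0,0,0,0,0,0],[0,0,0,0,0,0]]]' 0
python3 -m handwheel '[[[0.1,0,0,0,0,0],[0.1,0,0,0,0,0],[0.05,0,0,0,0,0],[0,0,0,0,0,0],[0,0,0,0,0,0],[0,0,0,0,0,0],[-1.5,0,0,0,0,0],[-1.5,0,0,0,0,0],[0,0,0,0,0,0],[0,0,0,0,0,0]]]' 0; python3 st.py .06 back right|tail -2
```

```text
t: 13.7
tcp_pos: [0.5279, 0.0662, 0.0555]
tool_rot: [0.687, 0.168, -0.687, 0.168]
force: [-0.1, 1.4, 3.2]
width: 0.007
t: 14.7
tcp_pos: [0.5277, 0.0662, 0.0829]
tool_rot: [0.687, 0.168, -0.687, 0.168]
force: [0.0, 0.3, -0.8]
width: 0.005
back shift tool cm [  2.3   -0.01 -11.18] world [ 9.92  5.17 -2.29]
right shift tool cm [ 2.29  7.59 -5.59] world [ 8.46 -4.16 -2.29]
```

```bash
python3 -m handwheel '[[[0,3.8,-2.8,0,0,0],[0,3.8,-2.8,0,0,0],[0,0,0,0,0,0],[1,0,0,0,0,0],[1,0,0,0,0,0],[0.2,0,0,0,0,0],[0.2,0,0,0,0,0],[0.1,0,0,0,0,0],[0.1,0,0,0,0,0],[0,0,0,0,0,0]]]' 0; python3 st.py .06 right|tail -1;  python3 body.py pics/b3.png
```

```text
t: 15.7
tcp_pos: [0.6116, 0.0248, 0.0578]
tool_rot: [-0.687, -0.168, 0.687, -0.168]
force: [-5.3, 0.5, 7.1]
width: 0.002
right shift tool cm [-0.22  0.05 -0.05] world [ 0.07 -0.02  0.22]
[0.61160257 0.02478242 0.05784728] [-5.28661614  0.50441744  7.10233395]
```

View pics/b3.png

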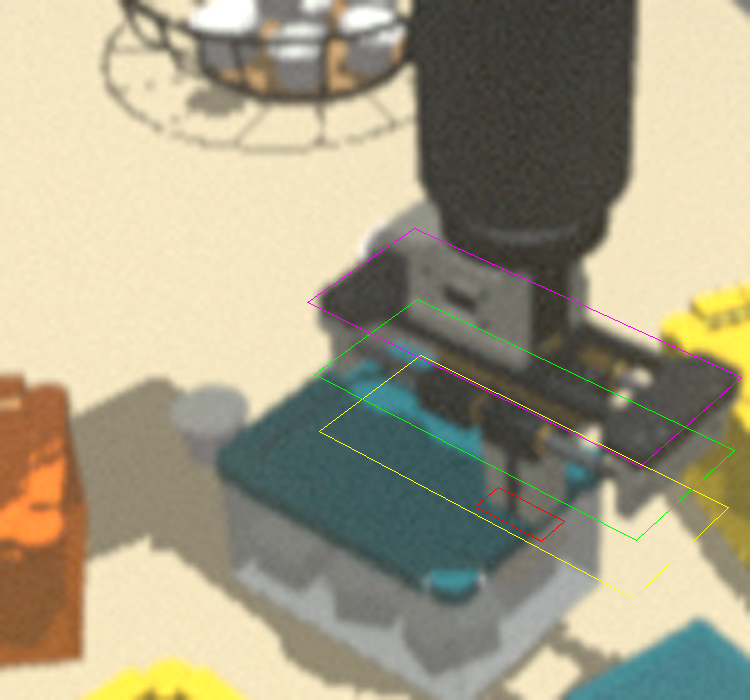

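The fingers are touching the right section at 7 N. I'll press on and lift.

```bash
python3 -m handwheel '[[[0.1,0,0,0,0,0],[0.1,0,0,0,0,0],[0.1,0,0,0,0,0],[0.1,0,0,0,0,0],[0.1,0,0,0,0,0],[0,0,0,0,0,0],[0,0,0,0,0,0],[0,0,0,0,0,0],[0,0,0,0,0,0],[0,0,0,0,0,0]]]' 0
python3 -m handwheel '[[[-1.5,0,0,0,0,0],[-1.5,0,0,0,0,0],[0,-3.8,-2.8,0,0,0],[0,-3.8,-2.8,0,0,0],[0,0,0,0,0,0],[1,0,0,0,0,0],[1,0,0,0,0,0],[0.2,0,0,0,0,0],[0,0,0,0,0,0],[0,0,0,0,0,0]]]' 0
python3 st.py .06 back|tail -1
```

```text
t: 16.75
tcp_pos: [0.6125, 0.0245, 0.052]
tool_rot: [0.687, 0.168, -0.687, 0.168]
force: [0.2, -0.8, 0.3]
width: 0.005
t: 17.75
tcp_pos: [0.627, 0.1169, 0.0598]
tool_rot: [-0.687, -0.167, 0.687, -0.168]
force: [0.6, -0.1, -0.1]
width: 0.005
back shift tool cm [-0.02 -0.1  -0.03] world [-0.01  0.1   0.02]
```

```bash
python3 -m handwheel '[[[0.1,0,0,0,0,0],[0.1,0,0,0,0,0],[0.1,0,0,0,0,0],[0.1,0,0,0,0,0],[0.1,0,0,0,0,0],[0.1,0,0,0,0,0],[0.1,0,0,0,0,0],[0.05,0,0,0,0,0],[0,0,0,0,0,0],[0,0,0,0,0,0]]]' 0
python3 -m handwheel '[[[-2,0,0,0,0,0],[-3,0,0,0,0,0],[-3,0,0,0,0,0],[-2,0,0,0,0,0],[0,-4,1,0,0,0],[0,-4,1,0,0,0],[0,-4,1,0,0,0],[0,-4,1,0,0,0],[0,-4,1,0,0,0],[0,-4,1,0,0,0]]]' 0
```

```text
t: 18.75
tcp_pos: [0.6271, 0.1178, 0.0523]
tool_rot: [-0.687, -0.168, 0.687, -0.168]
force: [-0.6, -0.8, -0.8]
width: 0.008
t: 19.75
tcp_pos: [0.462, 0.3042, 0.1527]
tool_rot: [0.687, 0.168, -0.687, 0.168]
force: [0.1, 0.9, -1.2]
width: 0.007
```

```bash
python3 -m handwheel '[[[0,-4,1,0,0,0],[0,-4,1,0,0,0],[0,-4,1,0,0,0],[0,-4,1,0,0,0],[0,-4,1,0,0,0],[0,0,0,0,0,0],[0,0,0,0,0,0],[0,0,0,0,0,0],[0,0,0,0,0,0],[0,0,0,0,0,0]]]' 0
cat > fin.py <<'E'
from h import *
from workcell import arm
import sys
b=[]
for n,(x,y,w,h) in dict(top=(110,140,190,130),side=(200,120,160,130)).items():
    c=arm.camera(n)["image"];c0=pickle.load(open(n+"0.pkl","rb"))["image"]
    cv2.imwrite(f"pics/{n}_{sys.argv[1]}.png",np.vstack([cv2.convertScaleAbs(cv2.resize(i[y:y+h,x:x+w,::-1],None,fx=2.3,fy=2.3,interpolation=cv2.INTER_CUBIC),alpha=1.6) for i in (c0,c)]))
    cv2.imwrite(f"pics/{n}_{sys.argv[1]}_full.png",cv2.convertScaleAbs(c[:,:,::-1],alpha=1.5))
    pickle.dump(c,open(n+"1.pkl","wb"))
E
python3 fin.py a
```

```text
t: 20.75
tcp_pos: [0.3273, 0.4568, 0.1525]
tool_rot: [0.687, 0.167, -0.687, 0.167]
force: [-0.8, 0.3, -0.9]
width: 0.003
```

View pics/top_a.png

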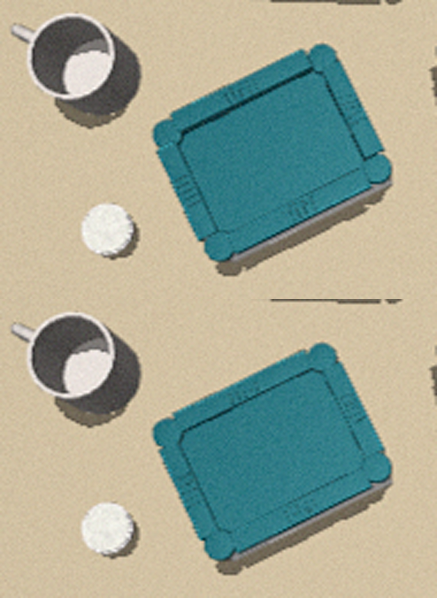

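View pics/side_a.png

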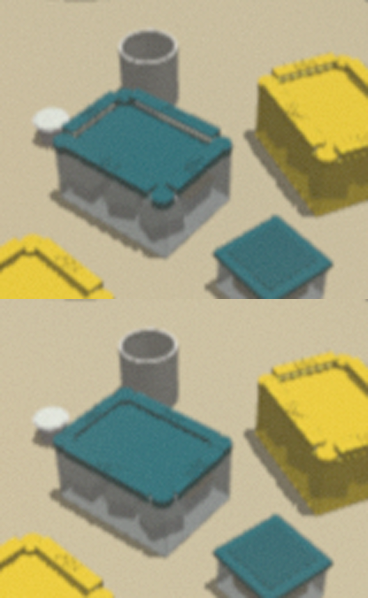

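In both views all four rim sections now sit level with the corner knobs (before in the upper half, after in the lower). The box, mug, creamer and small box are at the same pixels as before. The gripper is clear of everything, so I'm handing in.

```bash
python3 -c "
from workcell import arm;o=arm.get_obs();print(o['t'],o['force']);arm.hand_in()"
```

```text
20.85 [ 0.3458013   0.27048046 -0.3262489 ]
the job is handed in; nothing more can be done
```

I pressed all four rim sections of the larger teal box down with the shut fingertips, in the order left, front, right, back, and handed the job in at about 20.9 s. No force I read went above about 9 N, though forces were only read at the end of each move.

- **Rim sections:** the left, right and back presses ended with no force on the tool after about 6 mm of travel. For front I saw the force fade to 3 N partway, then pressed on and lifted without a reading at the bottom. The final top and side pictures show all four sections level with the corners.
- **Box and neighbours:** compared by eye, the food box, mug, creamer tub and small box have not moved from the first pictures. The gripper ended well clear of them.
- **One disagreement:** the reported TCP height did not match the real fingertips, which were about 38 mm higher. The side camera showed this, and there was no contact at the expected height. Sideways position agreed, so I set the pressing depth by the first contact force instead.

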